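# Stack boards in a squaring jig and weight them down

## Task

Slide the jig's end fence out to its stop, then lay every loose board flat on the pile in the jig, one on top of another and in line with the pile: lower each until you feel it touch and set it down gently, never dropping or ramming it, as the pile's height is not known. When all are on, slide the fence fully home to square the boards, and only then set the iron weight gently on top of the stack, in the middle and in line with it, leaving the other things on the bench where they are.

Things in the scene. Friction and masses are not known exactly. Their poses are not given: they have to be found in the camera images.
- jig: Stacking jig screwed to the bench. Origin on the table under the centre of its pile; x along the boards (roughly to the robot's left), y across, z up. Grey base 8 mm thick, 110 mm wide, from x = -110 to 195 mm; fixed end stop at -x, sliding end fence at +x, side cheeks and posts beside the pile.
- pile_foot (a point): Point on the table under the centre of the pile in the jig (same as the jig's origin; axes as the jig's). The pile is of boards like the loose ones, 160 mm along x, 40 mm across, lined up with the jig; rigid. Its top lies at an unknown height, 15 to 40 mm above the table: not given, feel for it.
- end_stop (a point): Middle of the upper edge of the fixed end stop's inner face (x = -83 mm of the jig, 115 mm above the table); a wooden panel 14 mm thick. Two wooden cheeks of the same height run from it along the boards' sides to x = -48 mm, inner faces at y = +-29 mm, 6 mm thick.
- post (a point): Top of one of the jig's two thin steel posts, 8 mm thick, 125 mm high above the table, at x = 62, y = +-33 mm of the jig. Posts and cheeks keep the boards in line, with 9 mm free on either side of a board; each side is open for the fingers between x = -48 and 58 mm.
- fence (a joint): Position of the jig's end fence in m: 0 = fully home, 0.025 = fully out against its stop. It slides along the jig's +x as the value grows, with 2.5 N of friction, and stays where it is left. The fence is an upright wooden panel 62 mm wide and 125 mm high; its inner face is at x = 83 mm of the jig + the joint value, so at home there is 6 mm of play along a board.
- fence_grip (a point): Centre of the fence's black grip, an upright block on top of the fence, 34 mm along the jig's x, 14 mm across (pinch it across the jig's y) and 34 mm high, from 125 to 159 mm above the table; at x = 100 mm of the jig + the joint value. It moves with the fence. Axes as the jig's.
- weight_grip (a point): Pressing weight: dark iron block 100 x 40 x 20 mm, about 0.65 kg, with an upright wooden handle plate on top, 50 mm along x, 14 mm thick across y, 32 mm high. This point is the middle of the handle plate, 36 mm above the weight's underside (handle from 20 to 52 mm). x along the block, z up. It starts upright on the table.
- board1_c (a point): Loose pale plywood board 160 x 40 x 16 mm, about 60 g, lying flat on the table at the start. This point is its centre, 8 mm above its underside; x along its length, y across, z up. May be absent (three to five boards are there). Absent boards read None, as does one held in the fingers.
- board2_c (a point): Loose pale plywood board 160 x 40 x 16 mm, about 60 g, lying flat on the table at the start. This point is its centre, 8 mm above its underside; x along its length, y across, z up. May be absent (three to five boards are there). Absent boards read None, as does one held in the fingers.
- board3_c (a point): Loose pale plywood board 160 x 40 x 16 mm, about 60 g, lying flat on the table at the start. This point is its centre, 8 mm above its underside; x along its length, y across, z up. May be absent (three to five boards are there). Absent boards read None, as does one held in the fingers.
- board4_c (a point): Loose pale plywood board 160 x 40 x 16 mm, about 60 g, lying flat on the table at the start. This point is its centre, 8 mm above its underside; x along its length, y across, z up. May be absent (three to five boards are there). Absent boards read None, as does one held in the fingers.
- board5_c (a point): Loose pale plywood board 160 x 40 x 16 mm, about 60 g, lying flat on the table at the start. This point is its centre, 8 mm above its underside; x along its length, y across, z up. May be absent (three to five boards are there). Absent boards read None, as does one held in the fingers.
- glue: Bystander, to be left alone: white glue bottle, 56 mm across, 150 mm tall, standing. Origin at the middle of its underside.
- offcut1: Bystander, to be left alone: small pine offcut 45 x 35 x 25 mm. Origin at the middle of its underside.
- offcut2: Bystander, to be left alone: small pine offcut 55 x 35 x 20 mm. Origin at the middle of its underside.
- wedge: Bystander, to be left alone: small stepped pine offcut 50 x 30 x 38 mm. Origin at the middle of its underside.
- tape: Bystander, to be left alone: yellow round tape measure, 62 mm across, 32 mm tall. Origin at the middle of its underside.
There are look-alikes about, which are no part of the job. What is shaped like the part that bears board5_c but red or turquoise is not meant. What is shaped like the part that bears board3_c but purple is not meant.

How it is judged:
By the outcome, as a careful person would: the job done as asked, in the order asked, and still so for the second after the job is handed in, with the robot touching nothing.
Of board1, board2, board3, board4, board5 only 3 to 5 are there at a start; the rules pass over those that are not, and their reading is None.
At some moment in a run one of board1, board2, board3, board4, board5 may be knocked a few centimetres aside while the robot is not near it.
It also fails if it takes over 210 s, if anything falls off the work surface, if the arm or the gripper's body presses on something with over 40 N, if the wrist force passes 120 N, or if a joint passes its speed limit or range.

## Robot

A 7-joint arm with a two-finger parallel gripper is mounted at the origin on the work surface. World frame = base frame: x ahead of the robot, y to its left, z up, the work surface at z = 0. Lengths are in m, angles in rad, forces in N, time in s.
With the tool pointing down it reaches from about 0.35 to 0.775 m from the base axis. Payload 3.1 kg.
Tool frame: the origin (TCP) lies between the finger pads; the fingertips stand 19 mm ahead of it and the grasp point (between the pads) is the TCP; x points along the fingers, y is the direction in which the jaws open and shut, and the axes are right-handed (so a half turn about x gives the same grasp; the last joint's range is limited). The gripper opens to 85 mm and grips with 20 to 120 N. Pads are 22 mm wide; open, the fingers measure 114 mm over their backs; the gripper's body (76 mm by 85 mm) begins 54 mm behind the grasp point. The pads swing forward as they close: fully open they stand 13 mm farther back than shut.
Start: joints at [1.133, 0.311, 0.014, 1.512, -0.004, 1.319, -0.027], TCP at [0.212, -0.507, 0.25] pointing down, gripper open.
Joint ranges: [-2.7, 2.7], [-0.3, 1.91], [-1.27, 1.3], [0.12, 2.57], [-1.44, 4.58], [0.2, 2.03], [-3.05, 3.05]. Speed limits (rad/s): [2.79, 2.79, 3.14, 3.14, 3.14, 3.14, 3.14].

## Interface

Orientations are given as a rotation vector (axis times angle).
In Python, from bench import bot gives the robot as it stands.
- The arm moves only by the shell command python3 -m inch 'ROWS' [FORCE]. ROWS is JSON, a list that holds one entry, the list of rows, each a list of 7 numbers: the shift along the tool's x, y, z in units of 40 mm (1.0 is 40 mm), then the turn, a rotation vector about the tool's x, y, z in units of 0.08 rad (1.0 is 0.08 rad), then the opening, from -1 (shut) to 1 (fully open). In form: [[[tx, ty, tz, wx, wy, wz, grip], ...]]. A call has 1 to 20 rows; each row shifts and turns the commanded pose from where the row before left it, along the tool's axes as they then stand; what a row does not reach is not made up. A row lasts 1/10 s, in which the tool goes at most 50 mm and 8.59 degrees, less where a joint would pass 70% of its speed; a pose out of reach is approached as far as the arm can. A call with a number of a shift or a turn outside -1 to 1 is refused whole. A call with a gripper value outside its range is refused whole. The fingers move at their own pace and stop on an object; FORCE is the grip in N (left out, the last holds). Time passes only in rows, so rows that do not move let the fingers close. It gives the time, the measured TCP pose, the force and the opening at its end, in the units of the state.
- bot.read_state(): the state, without advancing time (a new reading comes with each control period).
- bot.get_image(name): name is "scene" or "side" or "wrist"; returns (picture, depth): 400x640x3 uint8, red, green, blue; 400x640 float32, m along the optical axis (not along the pixel's ray), 0 where there is no reading.
- bot.camera_params(name): a dict with "mtx" (3x3 intrinsics, pixels), "pose" (4x4, takes a point from camera to world coordinates); the wrist camera has in their place "tool_from_camera" (4x4, takes a point from camera to tool coordinates, whose origin is the TCP and whose axes are the tool frame's). Camera axes: x right, y up, looking along -z (the intrinsics and any distortion apply to the point x, -y, -z); pixel columns grow to the right and rows downward; lengths in m; the calibration is good to about 2 mm. A picture is of the moment at which its call begins: read the wrist's pose just before it. camera_params takes no time and is no camera call.
- bot.close_job(): hands the job in, once; it reports no verdict.
The state is a dict: "time_s": time; "joint_positions": joint angles; "qvel": joint speeds; "effort": joint torques, N m; "ee_pos": TCP position; "tcp_rot": TCP orientation; "wrist_force": force on the tool from outside, world axes, zero at the start; "wrist_torque": the same for the moment, N m; "opening": opening from 0.0 (shut) to 1.0 (fully open).
Only numpy, scipy, OpenCV 4.12 (cv2) and the standard library are available. Lean on these libraries where they do the work, as an engineer would, in place of code of your own. Each camera call takes 0.05 s, during which the arm holds its last target. There are 200 camera calls.

## Working session

There is one attempt and no reset: what is moved stays moved. The work goes in short steps, Python scripts to look and compute and a shell command to move; the robot and the scene stay as the last step left them, time stands still between calls to the robot, and variables do not carry over. Pictures are saved under pics/ and viewed, about 12 in all and at most 16, crops included, and the job is handed in when it is done.

```bash
ls; mkdir -p pics
cat > h.py <<'E'
import numpy as np,cv2,json
from bench import bot
from scipy.spatial.transform import Rotation as R
def snap(n,f=None):
    s=bot.read_state(); im,d=bot.get_image(n); p=bot.camera_params(n)
    if 'pose' in p: T=np.array(p['pose'])
    else:
        W=np.eye(4);W[:3,:3]=R.from_rotvec(s['tcp_rot']).as_matrix();W[:3,3]=s['ee_pos'];T=W@np.array(p['tool_from_camera'])
    if f: cv2.imwrite('pics/'+f,im[:,:,::-1]); np.savez('pics/'+f+'.npz',im=im,d=d,T=T,K=np.array(p['mtx']))
    return im,d,T,np.array(p['mtx']),p
def cloud(d,T,K):
    v,u=np.mgrid[:d.shape[0],:d.shape[1]]
    P=np.stack([(u-K[0,2])/K[0,0]*d,-(v-K[1,2])/K[1,1]*d,-d],-1)
    return P@T[:3,:3].T+T[:3,3]
def load(f):
    z=np.load('pics/'+f+'.npz');return z['im'],z['d'],z['T'],z['K'],cloud(z['d'],z['T'],z['K'])
def goto(p,yaw=None):
    "print tool-frame shift (units) to world p, and wx units for closing axis at yaw"
    s=bot.read_state();M=R.from_rotvec(s['tcp_rot']).as_matrix()
    print('shift',np.round(M.T@(np.array(p)-s['ee_pos'])/.04,3))
    # tilt fix: rotation to bring x to down, with jaw axis y at yaw
    if yaw is not None:
        for y in (yaw,yaw+np.pi):
            yv=np.array([np.cos(y),np.sin(y),0]);x=np.array([0,0,-1.]);G=np.stack([x,yv,np.cross(x,yv)],1)
            print('turn',np.round(R.from_matrix(M.T@G).as_rotvec()/.08,2))
def st():
    s=bot.read_state();print({k:np.round(s[k],4).tolist() for k in('time_s','ee_pos','tcp_rot','wrist_force','opening','joint_positions')})
E
python3 - <<'E'
from h import *
st()
for n in('scene','side'):
    im,d,T,K,p=snap(n,n+'0.png'); print(n,K.round(1).tolist(),T.round(3).tolist(),[k for k in p])
p=bot.camera_params('wrist');print(p)
E
```

```text
pics
{'time_s': 0.0, 'ee_pos': [0.2118, -0.5068, 0.2492], 'tcp_rot': [2.0045, 0.4045, -2.0056], 'wrist_force': [-0.0052, -0.5721, 0.2752], 'opening': 1.0008, 'joint_positions': [1.1333, 0.3117, 0.014, 1.513, -0.0044, 1.3192, -0.0272]}
scene [[480.1, 0.0, 321.0], [0.0, 480.1, 199.3], [0.0, 0.0, 1.0]] [[0.045, -0.82, 0.57, 1.252], [0.999, 0.047, -0.011, -0.092], [-0.018, 0.57, 0.821, 1.239], [0.0, 0.0, 0.0, 1.0]] ['mtx', 'pose']
side [[464.0, 0.0, 317.9], [0.0, 464.0, 200.6], [0.0, 0.0, 1.0]] [[-0.958, 0.186, -0.219, 0.207], [-0.287, -0.639, 0.714, 0.779], [-0.007, 0.746, 0.666, 0.905], [0.0, 0.0, 0.0, 1.0]] ['mtx', 'pose']
{'mtx': array([[340.42710904,   0.        , 323.7290684 ],
       [  0.        , 340.42710904, 197.01017322],
       [  0.        ,   0.        ,   1.        ]]), 'tool_from_camera': array([[-1.26360983e-03,  2.84528819e-01, -9.58666654e-01,
        -1.23953888e-01],
       [ 9.99999177e-01,  5.70483243e-04, -1.14877248e-03,
        -7.27363826e-04],
       [ 2.20044384e-04, -9.58667317e-01, -2.84529306e-01,
        -7.22251587e-02],
       [ 0.00000000e+00,  0.00000000e+00,  0.00000000e+00,
         1.00000000e+00]])}
```

View pics/scene0.png

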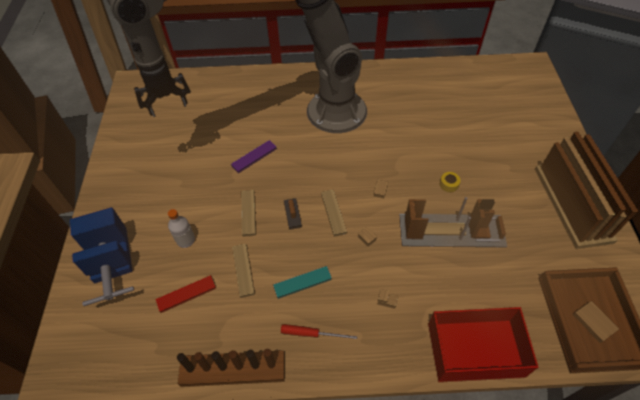

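View pics/side0.png

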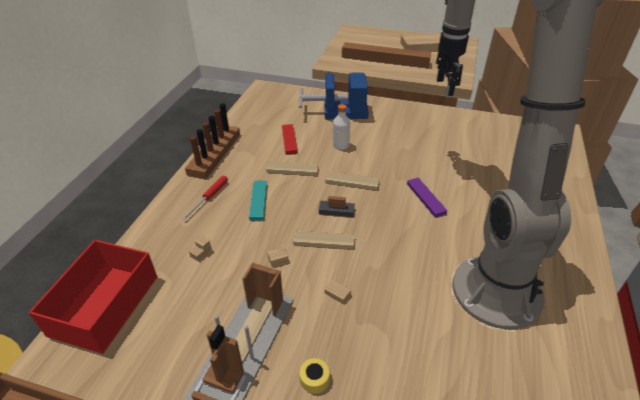

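Scene view: pale boards at (248,212), (333,212) and (244,268). The weight is at (292,212), and the jig is at (452,230) with its fence at about (485,218). Look-alikes are red (186,293), turquoise (302,282), purple (254,156) and a pale plate in the tray (598,320). I'll measure these.

Run:
```python
from h import *
im,d,T,K,P=load('scene0.png')
def fit(name,uv,zr,r=60,tol=45):
    u,v=uv;sub=np.zeros(d.shape,bool);sub[max(0,v-r):v+r,max(0,u-r):u+r]=1
    m=(sub&(P[...,2]>zr[0])&(P[...,2]<zr[1])&(d>0)).astype(np.uint8)
    n,l=cv2.connectedComponents(m); lab=l[v,u]
    if lab==0: print(name,'no',P[v,u]);return
    q=P[l==lab]; (c,s,a)=cv2.minAreaRect((q[:,:2]*1000).astype(np.float32))
    if s[0]<s[1]: a+=90;s=s[::-1]
    print(name,np.round(c,1),np.round(s,1),'long axis deg',round(a,1),'z',np.round(np.percentile(q[:,2],[5,50,95])*1000,1),len(q))
for n,uv in dict(A=(248,212),B=(333,212),C=(244,268),red=(186,293),tq=(302,282),pur=(254,156),plate=(598,320)).items(): fit(n,uv,(.009,.03))
fit('weight',(285,215),(.009,.03)); fit('weight_all',(292,212),(.009,.08))
fit('base',(410,240),(.004,.012))
for n,uv in dict(tape=(451,181),o1=(381,187),wedge=(367,239),o2=(387,299),glue=(182,232)).items(): fit(n,uv,(.009,.2))
print('pts',[(uv,P[uv[1],uv[0]].round(3).tolist()) for uv in [(320,300),(440,228),(410,240)]])
c=cv2.resize(im[150:290,200:520],None,fx=2.5,fy=2.5,interpolation=cv2.INTER_CUBIC);cv2.imwrite('pics/c1.png',c[:,:,::-1])
# jig upper things
m=(P[...,2]>.10)&(P[...,1]>.1)&(P[...,1]<.5)&(P[...,0]<.7)&(P[...,0]>.3)&(d>0)
n,l,s,ce=cv2.connectedComponentsWithStats(m.astype(np.uint8))
for i in range(1,n):
    if s[i,4]>5:
        q=P[l==i];print(ce[i].round(),q.min(0).round(3),q.max(0).round(3),len(q))
```

```text
A [ 432.9 -299.7] [163.8  40.1] long axis deg 2.9 z [10.5 14.5 18.8] 574
B [447.2 -39.1] [163.1  40.6] long axis deg 11.2 z [10.4 14.7 18.7] 585
C [ 628.2 -307. ] [162.4  40.5] long axis deg 10.7 z [11.2 15.1 19.8] 724
red [ 692.5 -461.7] [159.8  45.7] long axis deg 114.6 z [10.6 15.1 19.3] 834
tq [ 675.1 -138.8] [160.3  44.8] long axis deg 108.3 z [10.5 15.  19.2] 789
pur [ 208.1 -289.9] [162.4  45.8] long axis deg 127.2 z [ 9.9 14.1 18.8] 470
plate no [0.8328313  0.62091908 0.03180181]
weight no [ 0.44053024 -0.18892616 -0.00462453]
weight_all [ 446.5 -164.1] [102.4  40. ] long axis deg 8.9 z [13.5 19.5 51.7] 379
base [526.2 258.4] [204.1 113.5] long axis deg 84.1 z [ 4.4  7.3 11.1] 760
tape [358.1 334.2] [65.7 59. ] long axis deg 169.3 z [12.4 29.2 34.9] 318
o1 [369.  114.5] [59.4 34.7] long axis deg 162.0 z [13.2 18.1 22.3] 173
wedge [541.2  54.3] [47.2 37.6] long axis deg 38.1 z [12.6 22.9 27.1] 195
o2 [741.7  89.9] [49.9 32.3] long axis deg 71.9 z [14.7 24.7 40. ] 248
glue [ 523.9 -481.3] [56.1 47.2] long axis deg 110.6 z [ 18.5  89.7 148.7] 648
pts [((320, 300), [0.726, -0.093, -0.002]), ((440, 228), [0.523, 0.274, 0.011]), ((410, 240), [0.558, 0.179, 0.009])]
[465. 200.] [0.493 0.327 0.101] [0.501 0.334 0.127] 20
[416. 211.] [0.483 0.168 0.1  ] [0.558 0.221 0.119] 251
[484. 208.] [0.5   0.357 0.1  ] [0.564 0.407 0.162] 310
[469. 220.] [0.558 0.323 0.104] [0.566 0.332 0.128] 19
```

View pics/c1.png

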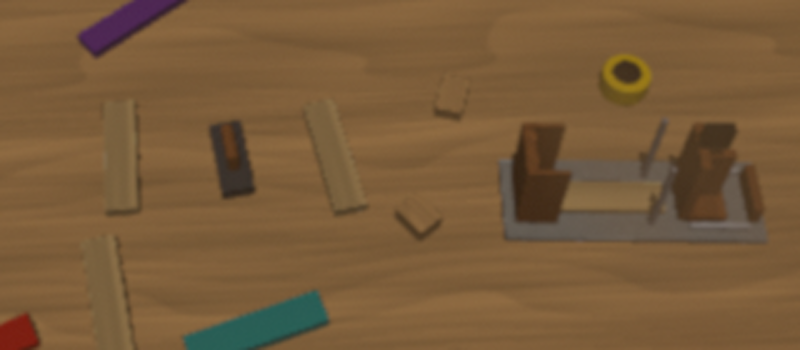

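Three real boards, A, B and C: each is pale, 160x40 and about 16 mm high. The tray plate is out of reach and isn't lying on the table. I'll work on the fence first and look at it closely with the wrist camera.

Run:
```python
from h import *
s=bot.read_state();print(R.from_rotvec(s['tcp_rot']).as_matrix().round(3))
goto([0.5,0.31,0.33],0.0)
```

```text
[[-0.001  0.386 -0.923]
 [ 0.002 -0.923 -0.386]
 [-1.    -0.002  0.   ]]
shift [ -1.984 -16.07  -14.522]
turn [-1.469e+01 -1.000e-02  2.000e-02]
turn [2.458e+01 3.000e-02 2.000e-02]
```

```bash
python3 -m inch '[[[-0.5,0,0,-1,0,0,1],[-0.5,0,0,-1,0,0,1],[-0.5,0,0,-1,0,0,1],[-0.5,0,0,-1,0,0,1],[0,0,0,-1,0,0,1],[0,0,0,-1,0,0,1],[0,0,0,-1,0,0,1],[0,0,0,-1,0,0,1],[0,0,0,-1,0,0,1],[0,0,0,-1,0,0,1],[0,0,0,-1,0,0,1],[0,0,0,-1,0,0,1],[0,0,0,-1,0,0,1],[0,0,0,-1,0,0,1],[0,0,0,-0.7,0,0,1]]]' 60
python3 -m inch '[[[-0.11,0.4,-0.97,0,0,0,1],[-0.11,0.4,-0.97,0,0,0,1],[-0.11,0.4,-0.97,0,0,0,1],[-0.11,0.4,-0.97,0,0,0,1],[-0.11,0.4,-0.97,0,0,0,1],[-0.11,0.4,-0.97,0,0,0,1],[-0.11,0.4,-0.97,0,0,0,1],[-0.11,0.4,-0.97,0,0,0,1],[-0.11,0.4,-0.97,0,0,0,1],[-0.11,0.4,-0.97,0,0,0,1],[-0.11,0.4,-0.97,0,0,0,1],[-0.11,0.4,-0.97,0,0,0,1],[-0.11,0.4,-0.97,0,0,0,1],[-0.11,0.4,-0.97,0,0,0,1],[-0.11,0.4,-0.97,0,0,0,1],[-0.11,0.4,-0.97,0,0,0,1],[-0.11,0.4,-0.97,0,0,0,1],[-0.11,0.4,-0.97,0,0,0,1],[-0.11,0.4,-0.97,0,0,0,1],[-0.11,0.4,-0.97,0,0,0,1]]]'
python3 -m inch '[[[0,0,0,0,0,0,1],[0,0,0,0,0,0,1],[0,0,0,0,0,0,1]]]'
python3 - <<'E'
from h import *
st()
im,d,T,K,p=snap('wrist','w1.png')
P=cloud(d,T,K)
m=(P[...,2]>.148)&(P[...,2]<.175)&(d>0)&(P[...,1]>.3)
q=P[m];print('grip',len(q),q.min(0),q.max(0)); 
if len(q)>10:print(cv2.minAreaRect((q[:,:2]*1000).astype(np.float32)))
E
```

```text
time_s: 1.6
ee_pos: [0.2119, -0.5072, 0.3296]
tcp_rot: [1.207, 1.212, -1.206]
wrist_force: [0.1, 0.7, -0.9]
opening: 0.998
time_s: 3.6
ee_pos: [0.532, 0.2699, 0.4175]
tcp_rot: [1.208, 1.209, -1.211]
wrist_force: [0.0, -0.6, 0.5]
opening: 0.996
time_s: 3.9
ee_pos: [0.5315, 0.2677, 0.4181]
tcp_rot: [1.208, 1.208, -1.21]
wrist_force: [-1.1, -0.8, 0.9]
opening: 0.997
{'time_s': 3.9, 'ee_pos': [0.5315, 0.2677, 0.4181], 'tcp_rot': [1.2085, 1.208, -1.2102], 'wrist_force': [-1.123, -0.7684, 0.8904], 'opening': 0.9973, 'joint_positions': [-0.0511, 0.5062, -0.8515, 0.9576, 0.3864, 1.8162, -0.7381]}
grip 451 [0.51991887 0.36032515 0.15039297] [0.53484283 0.39460522 0.16223955]
((527.857666015625, 377.38519287109375), (33.99882125854492, 13.94881820678711), 85.82811737060547)
```

View pics/w1.png

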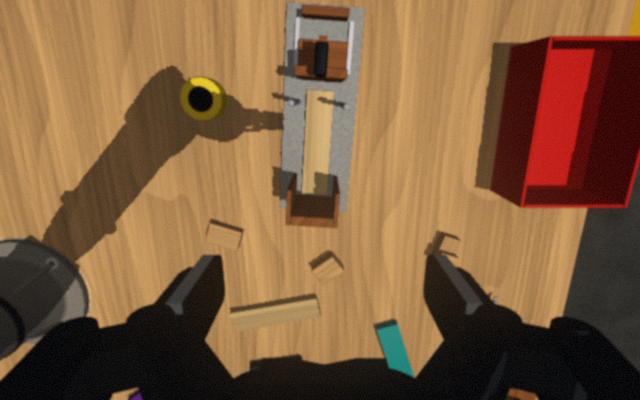

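Wrist view: the grip is at (321,58), the posts at (291,100) and (346,104), the pile at (318,140), and the end stop at (313,205). All of it is clear. Next I'll get the jig's axis and pile.

Run:
```python
from h import *
im,d,T,K,P=load('w1.png')
m=(P[...,2]>.004)&(P[...,2]<.0125)&(d>0)&(P[...,1]>.1)&(P[...,0]>.44)&(P[...,0]<.62)
n,l,s,c=cv2.connectedComponentsWithStats(m.astype(np.uint8));i=1+s[1:,4].argmax()
q=P[m][:,:2]*1000;print('base',cv2.minAreaRect(q.astype(np.float32)),len(q))
for v in range(80,200,12): print(v,[ (round(float(P[v,u,2]),4)) for u in (300,312,318,324)],P[v,318,:2].round(3))
m=(P[...,2]>.110)&(P[...,2]<.132)&(d>0)&(P[...,1]>.31)&(P[...,1]<.35)
n,l,s,c=cv2.connectedComponentsWithStats(m.astype(np.uint8))
for i in range(1,n): print('post',s[i,4],np.median(P[l==i],0))
m=(P[...,2]>.100)&(P[...,2]<.125)&(d>0)&(P[...,1]>.14)&(P[...,1]<.25)
q=P[m][:,:2]*1000;print('stop',cv2.minAreaRect(q.astype(np.float32)),np.median(P[m][:,2]))
z=np.median(P[130:170,314:322,2]);print('pile z',z)
m=(abs(P[...,2]-z)<.006)&(d>0)&(P[...,1]>.18)&(P[...,1]<.37)&(abs(P[...,0]-.53)<.03)
n,l,s,c=cv2.connectedComponentsWithStats(m.astype(np.uint8));i=1+s[1:,4].argmax()
print('pile',cv2.minAreaRect((P[l==i][:,:2]*1000).astype(np.float32)))
```

```text
base ((536.562255859375, 287.6910095214844), (175.59503173828125, 363.892822265625), 4.880403518676758) 7848
80 [0.0074, 0.037, 0.0505, 0.0644] [0.524 0.36 ]
92 [0.0081, 0.0169, 0.0154, 0.0162] [0.523 0.345]
104 [0.0074, 0.017, 0.0154, 0.015] [0.523 0.328]
116 [0.0084, 0.0158, 0.0175, 0.0159] [0.523 0.311]
128 [0.0087, 0.0159, 0.0157, 0.017] [0.523 0.293]
140 [0.0066, 0.0177, 0.0156, 0.0151] [0.523 0.275]
152 [0.0085, 0.0173, 0.0158, 0.0179] [0.523 0.256]
164 [0.0089, 0.0158, 0.0163, 0.0176] [0.523 0.237]
176 [0.0094, 0.0159, 0.016, 0.0156] [0.522 0.218]
188 [0.0085, 0.0169, 0.0164, 0.0156] [0.522 0.198]
post 43 [0.49273417 0.33181779 0.12491707]
post 41 [0.55661048 0.32723287 0.12502055]
stop ((515.4424438476562, 195.65931701660156), (49.240867614746094, 69.85453796386719), 86.08952331542969) 0.11517650456138254
pile z 0.016237328839889653
pile ((522.5855102539062, 265.3816223144531), (167.4756622314453, 43.53102111816406), 89.21263885498047)
```

```bash
cat >> h.py <<'E'
O=np.array([.5202,.2677]);X=np.array([np.cos(np.radians(85.9)),np.sin(np.radians(85.9))]);Y=np.array([-X[1],X[0]]);JY=np.radians(-4.1)
def jig(x,y,z): p=O+X*x+Y*y; return [p[0],p[1],z]
E
python3 - <<'E'
from h import *
goto(jig(.110,0,.150),JY)
E
python3 -m inch '[[[0,0,0,0.9,0,0,1],[0,0,0,0,0,0,1]]]'
python3 - <<'E'
from h import *
goto(jig(.110,0,.150),JY)
E
```

```text
shift [ 6.709 -0.096 -2.764]
turn [ 0.88  0.02 -0.01]
turn [-3.839e+01  1.000e-02  2.000e-02]
time_s: 4.15
ee_pos: [0.5316, 0.2669, 0.4191]
tcp_rot: [1.264, 1.171, -1.263]
wrist_force: [-0.5, 0.3, 0.7]
opening: 0.999
shift [ 6.724 -0.306 -2.755]
turn [-0.03  0.01 -0.02]
turn [ 3.924e+01 -3.000e-02 -2.000e-02]
```

```bash
python3 -m inch '[[[0.3,-0.1,-0.9,0,0,0,1],[0.4,-0.1,-0.9,0,0,0,1],[0.5,-0.1,-0.95,0,0,0,1],[0.9,0,0,0,0,0,1],[0.9,0,0,0,0,0,1],[0.9,0,0,0,0,0,1],[0.9,0,0,0,0,0,1],[0.8,0,0,0,0,0,1],[0.6,0,0,0,0,0,0],[0.5,0,0,0,0,0,0],[0,0,0,0,0,0,0],[0,0,0,0,0,0,-0.4]]]'
python3 -m inch '[[[0,0,0,0,0,0,-0.6],[0,0,0,0,0,0,-1],[0,0,0,0,0,0,-1],[0,0,0,0,0,0,-1],[0,0,0,0,0,0,-1]]]' 40
python3 -m inch '[[[0,0,-0.1,0,0,0,-1],[0,0,-0.1,0,0,0,-1],[0,0,-0.1,0,0,0,-1],[0,0,-0.05,0,0,0,-1],[0,0,0,0,0,0,-1],[0,0,0,0,0,0,-1]]]'
```

```text
time_s: 5.35
ee_pos: [0.5278, 0.3785, 0.151]
tcp_rot: [1.262, 1.174, -1.261]
wrist_force: [-0.0, -0.1, -0.1]
opening: 0.344
time_s: 5.85
ee_pos: [0.5284, 0.3799, 0.1525]
tcp_rot: [1.265, 1.173, -1.258]
wrist_force: [1.6, -1.5, 6.2]
opening: 0.153
time_s: 6.45
ee_pos: [0.5294, 0.3938, 0.1525]
tcp_rot: [1.264, 1.173, -1.258]
wrist_force: [1.0, -0.7, 5.5]
opening: 0.153
```

```bash
python3 -m inch '[[[0,0,-0.05,0,0,0,-1],[0,0,-0.05,0,0,0,-1],[0,0,0,0,0,0,-1],[0,0,0,0,0,0,-1]]]'; python3 -m inch '[[[0,0,-0.05,0,0,0,-1],[0,0,-0.05,0,0,0,-1],[0,0,0,0,0,0,-1],[0,0,0,0,0,0,-1]]]'
```

```text
time_s: 6.85
ee_pos: [0.5295, 0.395, 0.1524]
tcp_rot: [1.261, 1.169, -1.263]
wrist_force: [-2.0, -6.2, 9.9]
opening: 0.152
time_s: 7.25
ee_pos: [0.5295, 0.3952, 0.1524]
tcp_rot: [1.255, 1.164, -1.269]
wrist_force: [-3.4, -13.5, 13.3]
opening: 0.155
```

```bash
python3 -m inch '[[[0,0,0.15,0,0,0,-1],[0,0,0,0,0,0,0],[0,0,0,0,0,0,0],[0,0,0,0,0,0,0.2],[-0.5,0,0,0,0,0,0.2],[-0.9,0,0,0,0,0,0.2],[-0.9,0,0,0,0,0,0.2],[-0.9,0,0,0,0,0,0.2],[-0.9,0,0,0,0,0,0.2],[0,0,0,0,0,0,0.2]]]'
python3 - <<'E'
from h import *
M=R.from_rotvec([2.0045,.4045,-2.0056]).as_matrix();p=np.array([.2118,-.5068,.2492])
for f in('scene0.png','side0.png'):
    im,d,T,K,P=load(f); q=(P-p)@M
    m=(d>0)&(abs(q[...,1])<.12)&(abs(q[...,2])<.13)&(q[...,0]>-.2)&(q[...,0]<.03)
    for lo in np.arange(-.2,.03,.02):
        k=q[m&(q[...,0]>=lo)&(q[...,0]<lo+.02)]
        if len(k):print(f,lo.round(2),len(k),k[:,1:].min(0).round(3),k[:,1:].max(0).round(3))
goto([.4472,-.039,.30],np.radians(-78.8))
im,d,T,K,p=snap('scene','s1.png');P=cloud(d,T,K)
m=(P[...,2]>.135)&(P[...,2]<.165)&(abs(P[...,0]-.53)<.02)&(abs(P[...,1]-.4)<.05)&(d>0);print('grip',P[m][:,:2].min(0),P[m][:,:2].max(0))
E
```

```text
time_s: 8.25
ee_pos: [0.5286, 0.3982, 0.3203]
tcp_rot: [1.27, 1.177, -1.252]
wrist_force: [-0.1, -0.1, 0.2]
opening: 0.602
scene0.png -0.2 195 [-0.035 -0.042] [ 0.037 -0.003]
scene0.png -0.18 155 [-0.035 -0.044] [ 0.038 -0.004]
scene0.png -0.16 238 [-0.035 -0.044] [0.038 0.005]
scene0.png -0.14 179 [-0.036 -0.045] [ 0.039 -0.006]
scene0.png -0.12 93 [-0.061 -0.044] [ 0.06  -0.001]
scene0.png -0.1 310 [-0.067 -0.027] [0.071 0.011]
scene0.png -0.08 217 [-0.07  -0.026] [0.073 0.009]
scene0.png -0.06 237 [-0.072 -0.022] [0.075 0.011]
scene0.png -0.04 57 [-0.069 -0.018] [0.07  0.005]
scene0.png -0.02 56 [-0.055 -0.02 ] [0.057 0.011]
scene0.png -0.0 4 [-0.049 -0.016] [ 0.046 -0.005]
side0.png -0.2 212 [-0.042 -0.04 ] [0.015 0.03 ]
side0.png -0.18 191 [-0.041 -0.038] [0.025 0.029]
side0.png -0.16 247 [-0.044 -0.039] [0.028 0.035]
side0.png -0.14 203 [-0.044 -0.04 ] [0.015 0.03 ]
side0.png -0.12 130 [-0.067 -0.039] [0.001 0.031]
side0.png -0.1 200 [-0.076 -0.022] [0.033 0.022]
side0.png -0.08 171 [-0.077 -0.021] [0.068 0.012]
side0.png -0.06 149 [-0.078 -0.019] [0.075 0.012]
side0.png -0.04 87 [-0.07  -0.016] [0.049 0.01 ]
side0.png -0.02 100 [-0.062 -0.013] [0.049 0.011]
side0.png -0.0 24 [-0.054 -0.012] [0.05 0.01]
shift [ 0.403 -1.263 11.049]
turn [ 1.631e+01 -1.400e-01  1.000e-02]
turn [-2.296e+01 -1.000e-02 -1.500e-01]
grip [0.52278661 0.37411177] [0.54255088 0.40966119]
```

```bash
python3 -m inch '[[[0.04,-0.12,1,0,0,0,0.2],[0.04,-0.12,1,0,0,0,0.2],[0.04,-0.12,1,0,0,0,0.2],[0.04,-0.12,1,0,0,0,0.2],[0.04,-0.12,1,0,0,0,0.2],[0.04,-0.12,1,0,0,0,0.2],[0.04,-0.12,1,0,0,0,0.2],[0.04,-0.12,1,0,0,0,0.2],[0.04,-0.12,1,0,0,0,1],[0.04,-0.11,1,0,0,0,1],[0,0,1,0,0,0,1]]]'
python3 -m inch '[[[0,0,0,1,0,0,1],[0,0,0,1,0,0,1],[0,0,0,1,0,0,1],[0,0,0,1,0,0,1],[0,0,0,1,0,0,1],[0,0,0,1,0,0,1],[0,0,0,1,0,0,1],[0,0,0,1,0,0,1],[0,0,0,1,0,0,1],[0,0,0,1,0,0,1],[0,0,0,1,0,0,1],[0,0,0,1,0,0,1],[0,0,0,1,0,0,1],[0,0,0,1,0,0,1],[0,0,0,1,0,0,1],[0,0,0,1,0,0,1],[0,0,0,0.3,0,0,1],[0,0,0,0,0,0,1]]]'
cat >> h.py <<'E'
def boards(f,lo=.010,hi=.023,amin=.003):
    im,d,T,K,p=snap('wrist',f);P=cloud(d,T,K)
    hsv=cv2.cvtColor(im,cv2.COLOR_RGB2HSV)
    m=((P[...,2]>lo)&(P[...,2]<hi)&(d>0)).astype(np.uint8)
    n,l,s,ce=cv2.connectedComponentsWithStats(m)
    for i in range(1,n):
        q=P[l==i]
        if len(q)<150: continue
        c,sz,a=cv2.minAreaRect((q[:,:2]*1000).astype(np.float32))
        if sz[0]<sz[1]: a+=90;sz=sz[::-1]
        if sz[0]<80:continue
        e=np.cov(q[:,:2].T);w,v=np.linalg.eigh(e);pa=np.degrees(np.arctan2(v[1,1],v[0,1]))%180
        print('rect',np.round(c,1),np.round(sz,1),'deg',round(a%180,1),'pca',pa.round(1),'mean',(q[:,:2].mean(0)*1000).round(1),'px',ce[i].round(),'hsv',np.median(hsv[l==i],0))
E
python3 - <<'E'
from h import *
st();boards('w2.png');goto([.4472,-.039,.12],np.radians(-78.8))
E
```

```text
time_s: 9.4
ee_pos: [0.4477, -0.0415, 0.2967]
tcp_rot: [1.26, 1.177, -1.264]
wrist_force: [0.5, -0.5, 1.1]
opening: 0.999
time_s: 11.2
ee_pos: [0.449, -0.04, 0.2973]
tcp_rot: [2.116, 0.21, -2.12]
wrist_force: [-0.6, 0.9, 0.4]
opening: 0.999
{'time_s': 11.2, 'ee_pos': [0.449, -0.04, 0.2973], 'tcp_rot': [2.116, 0.2101, -2.1203], 'wrist_force': [-0.6339, 0.8959, 0.3553], 'opening': 0.9985, 'joint_positions': [0.6594, 0.1287, -0.6753, 1.6529, 0.0811, 1.3907, -1.4004]}
rect [ 609. -309.] [131.1  42.7] deg 10.5 pca 10.6 mean [ 611.5 -306.4] px [589.  61.] hsv [ 18. 120. 159.]
rect [521.6 291.9] [81.8 42.7] deg 85.7 pca 86.1 mean [522.2 292.5] px [37. 33.] hsv [ 18. 119. 179.]
rect [441.7 -38.4] [159.3  39.9] deg 11.1 pca 11.0 mean [446.3 -37.5] px [322. 159.] hsv [ 18. 120. 167.]
rect [ 440.7 -163.2] [100.2  40.1] deg 8.8 pca 6.4 mean [ 445.7 -158.2] px [419. 180.] hsv [13. 47. 66.]
rect [ 428.3 -299.5] [159.9  41.4] deg 3.5 pca 3.5 mean [ 432.7 -297.6] px [523. 209.] hsv [ 18. 121. 164.]
shift [ 4.437 -0.031  0.036]
turn [0.02 0.02 0.01]
turn [-3.925e+01 -1.000e-02  3.000e-02]
```

```bash
python3 -m inch '[[[0.9,-0.07,0.17,0,0,0,1],[0.9,0,0,0,0,0,1],[0.9,0,0,0,0,0,1],[0.9,0,0,0,0,0,1],[0.9,0,0,0,0,0,1],[0.8,0,0,0,0,0,1],[0.6,0,0,0,0,0,0.4],[0.4,0,0,0,0,0,0.4],[0.3,0,0,0,0,0,0.3],[0.2,0,0,0,0,0,0.3],[0,0,0,0,0,0,0.3]]]' 30
python3 -m inch '[[[0,0,0,0,0,0,0.1],[0,0,0,0,0,0,-0.1],[0,0,0,0,0,0,-1],[0,0,0,0,0,0,-1],[0,0,0,0,0,0,-1]]]' 30
```

```text
time_s: 12.35
ee_pos: [0.4418, -0.0387, 0.0256]
tcp_rot: [2.117, 0.209, -2.12]
wrist_force: [-0.1, 0.3, -0.1]
opening: 0.651
time_s: 12.85
ee_pos: [0.4432, -0.0387, 0.0272]
tcp_rot: [2.12, 0.207, -2.116]
wrist_force: [-0.5, 0.4, 5.9]
opening: 0.456
```

```bash
python3 -m inch '[[[-0.2,0,0,0,0,0,-1],[-0.4,0,0,0,0,0,-1],[-0.8,0,0,0,0,0,-1],[-0.9,0,0,-0.3,0,0,-1],[-0.9,0,0,-1,0,0,-1],[-0.9,0,0,-1,0,0,-1],[-0.6,0,0,-1,0,0,-1],[0,0,0,-1,0,0,-1],[0,0,0,-1,0,0,-1],[0,0,0,-1,0,0,-1],[0,0,0,-1,0,0,-1],[0,0,0,-1,0,0,-1],[0,0,0,-1,0,0,-1],[0,0,0,-1,0,0,-1],[0,0,0,-1,0,0,-1],[0,0,0,-1,0,0,-1],[0,0,0,-1,0,0,-1],[0,0,0,-1,0,0,-1],[0,0,0,-1,0,0,-1],[0,0,0,-1,0,0,-1]]]'
python3 -m inch '[[[0,0,0,0,0,0,-1],[0,0,0,0,0,0,-1]]]'
python3 - <<'E'
from h import *
st();goto(jig(.003,0,.21),JY)
E
```

```text
time_s: 14.85
ee_pos: [0.4419, -0.0387, 0.2144]
tcp_rot: [1.258, 1.177, -1.259]
wrist_force: [0.0, -0.6, -0.7]
opening: 0.453
time_s: 15.05
ee_pos: [0.4421, -0.0388, 0.2143]
tcp_rot: [1.262, 1.174, -1.263]
wrist_force: [-0.6, -0.1, -1.0]
opening: 0.454
{'time_s': 15.05, 'ee_pos': [0.4421, -0.0388, 0.2143], 'tcp_rot': [1.2622, 1.174, -1.2627], 'wrist_force': [-0.6027, -0.1287, -1.0357], 'opening': 0.4542, 'joint_positions': [0.8222, 0.2077, -0.8857, 1.8162, 0.1726, 1.1981, -0.1889]}
shift [ 0.106  1.392 -7.858]
turn [-0.01  0.    0.  ]
turn [39.26  0.   -0.  ]
```

```bash
python3 -m inch '[[[0,0.17,-0.98,0,0,0,-1],[0,0.17,-0.98,0,0,0,-1],[0,0.17,-0.98,0,0,0,-1],[0,0.18,-0.98,0,0,0,-1],[0,0.18,-0.98,0,0,0,-1],[0,0.18,-0.98,0,0,0,-1],[0,0.17,-0.98,0,0,0,-1],[0,0.17,-0.98,0,0,0,-1],[0,0,0,0,0,0,-1],[0,0,0,0,0,0,-1]]]'
python3 - <<'E'
from h import *
st();goto(jig(.003,0,.05),JY)
snap('wrist','w3.png')
im,d,T,K,P=load('w3.png')
J=np.stack([(P[...,:2]-O)@X,(P[...,:2]-O)@Y,P[...,2]],-1)
m=(d>0)&(abs(J[...,2]-.2)<.012)&(abs(J[...,1])<.05)&(J[...,0]>.015)
q=J[m];print(len(q),q.min(0),q.max(0),cv2.minAreaRect((q[:,:2]*1000).astype(np.float32)))
E
```

```text
time_s: 16.05
ee_pos: [0.5193, 0.2714, 0.2139]
tcp_rot: [1.259, 1.176, -1.261]
wrist_force: [0.4, -0.9, -1.7]
opening: 0.454
{'time_s': 16.05, 'ee_pos': [0.5193, 0.2714, 0.2139], 'tcp_rot': [1.2592, 1.1764, -1.2608], 'wrist_force': [0.4394, -0.865, -1.66], 'opening': 0.4538, 'joint_positions': [0.0595, 0.5483, -0.8751, 1.4432, 0.4222, 1.3471, -0.9056]}
shift [4.096 0.032 0.014]
turn [0.03 0.   0.01]
turn [-3.924e+01 -2.000e-02  1.000e-02]
16571 [ 0.01500377 -0.02374106  0.19988687] [0.08341481 0.02767554 0.2114726 ] ((49.20869064331055, 1.9740543365478516), (68.40634155273438, 51.416690826416016), 0.011486129835247993)
```

View pics/w3.png

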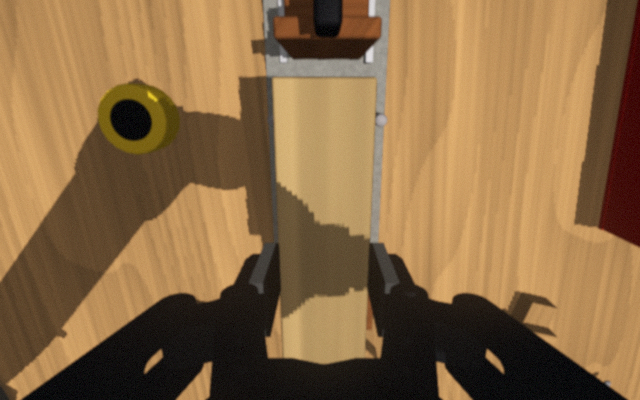

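Wrist view: the held board lies in line with the jig. Its far end is at row 78 (jig x about 83 mm), and the fence is out at the top (328,30). The lowering comes next.

```bash
python3 -m inch '[[[0.8,0.03,0,0,0,0,-1],[0.8,0,0,0,0,0,-1],[0.8,0,0,0,0,0,-1],[0.7,0,0,0,0,0,-1],[0.5,0,0,0,0,0,-1],[0.25,0,0,0,0,0,-1],[0.15,0,0,0,0,0,-1],[0,0,0,0,0,0,-1],[0,0,0,0,0,0,-1]]]'
python3 -m inch '[[[0.05,0,0,0,0,0,-1],[0.05,0,0,0,0,0,-1],[0.05,0,0,0,0,0,-1],[0,0,0,0,0,0,-1]]]'
python3 -m inch '[[[0.025,0,0,0,0,0,-1],[0.025,0,0,0,0,0,-1],[0,0,0,0,0,0,-1]]]'
```

```text
time_s: 17.0
ee_pos: [0.5221, 0.2703, 0.0555]
tcp_rot: [1.263, 1.174, -1.26]
wrist_force: [0.3, 0.7, -0.3]
opening: 0.458
time_s: 17.4
ee_pos: [0.521, 0.2699, 0.048]
tcp_rot: [1.261, 1.175, -1.262]
wrist_force: [-0.2, -0.7, -0.3]
opening: 0.457
time_s: 17.7
ee_pos: [0.5211, 0.27, 0.0461]
tcp_rot: [1.261, 1.175, -1.262]
wrist_force: [0.4, 0.9, -0.2]
opening: 0.455
```

```bash
python3 -m inch '[[[0.025,0,0,0,0,0,-1],[0.025,0,0,0,0,0,-1],[0,0,0,0,0,0,-1]]]'
python3 -m inch '[[[0.025,0,0,0,0,0,-1],[0,0,0,0,0,0,-1]]]'
```

```text
time_s: 18.0
ee_pos: [0.5211, 0.27, 0.0441]
tcp_rot: [1.261, 1.175, -1.262]
wrist_force: [0.2, 0.2, -0.9]
opening: 0.456
time_s: 18.2
ee_pos: [0.5211, 0.2701, 0.0432]
tcp_rot: [1.261, 1.175, -1.261]
wrist_force: [0.2, 0.5, -0.1]
opening: 0.455
```

```bash
python3 -m inch '[[[0.025,0,0,0,0,0,-1],[0,0,0,0,0,0,-1]]]'
python3 -m inch '[[[0.025,0,0,0,0,0,-1],[0,0,0,0,0,0,-1]]]'
```

```text
time_s: 18.4
ee_pos: [0.5212, 0.2701, 0.043]
tcp_rot: [1.261, 1.174, -1.261]
wrist_force: [-0.8, -1.5, 3.6]
opening: 0.459
time_s: 18.6
ee_pos: [0.5212, 0.2701, 0.0429]
tcp_rot: [1.261, 1.174, -1.261]
wrist_force: [-3.2, -2.0, 9.7]
opening: 0.459
```

```bash
python3 -m inch '[[[-0.03,0,0,0,0,0,-1],[0,0,0,0,0,0,0.3],[0,0,0,0,0,0,0.3],[0,0,0,0,0,0,0.3],[-0.1,0,0,0,0,0,0.3],[-0.4,0,0,0,0,0,0.3],[-0.8,0,0,0,0,0,0.3],[-0.9,0,0,0,0,0,0.3],[-0.9,0,0,0,0,0,0.3],[-0.9,0,0,0,0,0,0.3],[-0.9,0,0,0,0,0,0.3],[0,0,0,0,0,0,0.3]]]'
python3 - <<'E'
from h import *
st();goto([.430,-.299,.26],np.radians(-86.7))
E
```

```text
time_s: 19.8
ee_pos: [0.5232, 0.2731, 0.246]
tcp_rot: [1.272, 1.173, -1.249]
wrist_force: [0.6, 0.1, 0.0]
opening: 0.651
{'time_s': 19.8, 'ee_pos': [0.5232, 0.2731, 0.246], 'tcp_rot': [1.2716, 1.1728, -1.2495], 'wrist_force': [0.6139, 0.1087, 0.0218], 'opening': 0.6515, 'joint_positions': [0.0622, 0.527, -0.8871, 1.3912, 0.409, 1.3993, -0.8916]}
shift [-0.477 -1.312 14.429]
turn [18.03 -0.17 -0.03]
turn [-21.24   0.04  -0.18]
```

```bash
python3 -m inch '[[[-0.03,-0.09,0.96,0,0,0,1],[-0.03,-0.09,0.96,0,0,0,1],[-0.03,-0.09,0.96,0,0,0,1],[-0.03,-0.09,0.96,0,0,0,1],[-0.03,-0.09,0.96,0,0,0,1],[-0.03,-0.09,0.96,0,0,0,1],[-0.03,-0.09,0.96,0,0,0,1],[-0.03,-0.09,0.96,0,0,0,1],[-0.03,-0.09,0.96,0,0,0,1],[-0.03,-0.09,0.96,0,0,0,1],[-0.03,-0.09,0.96,0,0,0,1],[-0.03,-0.09,0.96,0,0,0,1],[-0.03,-0.09,0.96,0,0,0,1],[-0.03,-0.09,0.96,0,0,0,1],[-0.03,-0.09,0.96,0,0,0,1]]]'
python3 -m inch '[[[0,0,0,1,0,0,1],[0,0,0,1,0,0,1],[0,0,0,1,0,0,1],[0,0,0,1,0,0,1],[0,0,0,1,0,0,1],[0,0,0,1,0,0,1],[0,0,0,1,0,0,1],[0,0,0,1,0,0,1],[0,0,0,1,0,0,1],[0,0,0,1,0,0,1],[0,0,0,1,0,0,1],[0,0,0,1,0,0,1],[0,0,0,1,0,0,1],[0,0,0,1,0,0,1],[0,0,0,1,0,0,1],[0,0,0,1,0,0,1],[0,0,0,1,0,0,1],[0,0,0,1,0,0,1],[0,0,0,0,0,0,1]]]'
python3 - <<'E'
from h import *
st();boards('w4.png');goto([.430,-.2995,.025],np.radians(-86.7))
E
```

```text
time_s: 21.3
ee_pos: [0.426, -0.3018, 0.257]
tcp_rot: [1.261, 1.174, -1.261]
wrist_force: [0.5, -1.3, -0.5]
opening: 0.997
time_s: 23.2
ee_pos: [0.4265, -0.3001, 0.2568]
tcp_rot: [2.191, 0.067, -2.19]
wrist_force: [0.1, 0.8, -0.2]
opening: 1.001
{'time_s': 23.2, 'ee_pos': [0.4265, -0.3001, 0.2568], 'tcp_rot': [2.1906, 0.0666, -2.1904], 'wrist_force': [0.0757, 0.8121, -0.1551], 'opening': 1.0008, 'joint_positions': [0.9884, 0.2909, -0.5208, 1.5611, 0.1476, 1.3288, -1.0596]}
rect [ 428.4 -300. ] [158.2  40.1] deg 3.5 pca 3.5 mean [ 433.5 -299.7] px [324. 157.] hsv [ 18. 119. 170.]
rect [ 440.8 -163.9] [100.1  40.6] deg 9.0 pca 10.4 mean [ 445.4 -168.9] px [201. 140.] hsv [90. 13. 55.]
rect [ 203.3 -289.9] [160.7  41.6] deg 127.9 pca 124.8 mean [ 212.5 -296.2] px [311. 331.] hsv [141. 162. 111.]
shift [ 5.794 -0.012 -0.087]
turn [ 0.06 -0.   -0.  ]
turn [-39.21   0.    -0.  ]
```

```bash
python3 -m inch '[[[0.9,0,-0.05,0,0,0,1],[0.9,0,0,0,0,0,1],[0.9,0,0,0,0,0,1],[0.9,0,0,0,0,0,1],[0.8,0,0,0,0,0,1],[0.6,0,0,0,0,0,0.4],[0.4,0,0,0,0,0,0.4],[0.2,0,0,0,0,0,0.3],[0.2,0,0,0,0,0,0.3],[0,0,0,0,0,0,0.3]]]' 30
python3 -m inch '[[[0,0,0,0,0,0,0.1],[0,0,0,0,0,0,-0.1],[0,0,0,0,0,0,-1],[0,0,0,0,0,0,-1],[0,0,0,0,0,0,-1]]]'
python3 -m inch '[[[-0.2,0,0,0,0,0,-1],[-0.4,0,0,0,0,0,-1],[-0.8,0,0,0,0,0,-1],[-0.9,0,0,0,0,0,-1],[-0.9,0,0,-1,0,0,-1],[-0.9,0,0,-1,0,0,-1],[-0.9,0,0,-1,0,0,-1],[0,0,0,-1,0,0,-1],[0,0,0,-1,0,0,-1],[0,0,0,-1,0,0,-1],[0,0,0,-1,0,0,-1],[0,0,0,-1,0,0,-1],[0,0,0,-1,0,0,-1],[0,0,0,-1,0,0,-1],[0,0,0,-1,0,0,-1],[0,0,0,-1,0,0,-1],[0,0,0,-1,0,0,-1],[0,0,0,-1,0,0,-1],[0,0,0,-1,0,0,-1],[0,0,0,-1,0,0,-1]]]'
python3 -m inch '[[[0,0,0,-1,0,0,-1],[0,0,0,-1,0,0,-1],[0,0,0,0,0,0,-1]]]'
python3 - <<'E'
from h import *
st();goto(jig(.003,0,.22),JY)
E
```

```text
time_s: 24.25
ee_pos: [0.4283, -0.3004, 0.0241]
tcp_rot: [2.19, 0.067, -2.192]
wrist_force: [0.1, -0.6, 0.9]
opening: 0.653
time_s: 24.75
ee_pos: [0.4294, -0.301, 0.0256]
tcp_rot: [2.192, 0.064, -2.188]
wrist_force: [-0.5, 0.4, 5.2]
opening: 0.458
time_s: 26.75
ee_pos: [0.428, -0.3003, 0.2243]
tcp_rot: [1.375, 1.094, -1.376]
wrist_force: [-0.2, -0.4, -0.2]
opening: 0.454
time_s: 27.05
ee_pos: [0.4281, -0.3003, 0.2243]
tcp_rot: [1.261, 1.176, -1.262]
wrist_force: [-0.5, 0.6, -1.2]
opening: 0.457
{'time_s': 27.05, 'ee_pos': [0.4281, -0.3003, 0.2243], 'tcp_rot': [1.2613, 1.1758, -1.2617], 'wrist_force': [-0.4566, 0.6286, -1.2429], 'opening': 0.457, 'joint_positions': [1.1844, 0.3741, -0.8012, 1.605, 0.2772, 1.2817, 0.2669]}
shift [  0.114   1.29  -14.403]
turn [ 0.01 -0.01  0.01]
turn [-3.926e+01 -2.000e-02 -1.000e-02]
```

```bash
python3 -m inch '[[[0,0.09,-0.96,0,0,0,-1],[0,0.09,-0.96,0,0,0,-1],[0,0.09,-0.96,0,0,0,-1],[0,0.09,-0.96,0,0,0,-1],[0,0.09,-0.96,0,0,0,-1],[0,0.09,-0.96,0,0,0,-1],[0,0.09,-0.96,0,0,0,-1],[0,0.09,-0.96,0,0,0,-1],[0,0.09,-0.96,0,0,0,-1],[0,0.09,-0.96,0,0,0,-1],[0,0.08,-0.96,0,0,0,-1],[0,0.08,-0.96,0,0,0,-1],[0,0.08,-0.96,0,0,0,-1],[0,0.08,-0.96,0,0,0,-1],[0,0.08,-0.96,0,0,0,-1],[0,0,0,0,0,0,-1],[0,0,0,0,0,0,-1]]]'
python3 - <<'E'
from h import *
st();goto(jig(.003,0,.07),JY)
im,d,T,K,p=snap('wrist','w5.png');P=cloud(d,T,K)
J=np.stack([(P[...,:2]-O)@X,(P[...,:2]-O)@Y,P[...,2]],-1)
m=(d>0)&(abs(J[...,2]-.21)<.015)&(abs(J[...,1])<.05)&(J[...,0]>.03)
for a,b in((.03,.04),(.05,.06),(.07,.08)):
    q=J[m&(J[...,0]>a)&(J[...,0]<b)];print(len(q),q[:,1].min(),q[:,1].max(),q[:,2].mean())
print('end',J[m][:,0].max())
E
```

```text
time_s: 28.75
ee_pos: [0.5204, 0.2714, 0.2242]
tcp_rot: [1.259, 1.176, -1.261]
wrist_force: [0.9, -1.0, -0.1]
opening: 0.456
{'time_s': 28.75, 'ee_pos': [0.5204, 0.2714, 0.2242], 'tcp_rot': [1.2593, 1.176, -1.2609], 'wrist_force': [0.9298, -0.9858, -0.0518], 'opening': 0.4559, 'joint_positions': [0.0692, 0.5501, -0.8979, 1.4232, 0.4297, 1.3735, -0.9091]}
shift [3.854 0.004 0.017]
turn [0.03 0.01 0.01]
turn [-3.924e+01 -2.000e-02  1.000e-02]
2233 -0.019227335194340306 0.020794175816401847 0.2148230080657176
2526 -0.019304396220616474 0.020844385302749728 0.21477057258008111
2908 -0.019264000291580225 0.020824413885576695 0.21471409580335604
end 0.08350241742194532
```

Perfectly aligned. Contact is expected near z = 0.0577.

```bash
python3 -m inch '[[[0.8,0,0,0,0,0,-1],[0.8,0,0,0,0,0,-1],[0.8,0,0,0,0,0,-1],[0.7,0,0,0,0,0,-1],[0.45,0,0,0,0,0,-1],[0.25,0,0,0,0,0,-1],[0.1,0,0,0,0,0,-1],[0.05,0,0,0,0,0,-1],[0.05,0,0,0,0,0,-1],[0.05,0,0,0,0,0,-1],[0,0,0,0,0,0,-1]]]'
python3 -m inch '[[[0.025,0,0,0,0,0,-1],[0,0,0,0,0,0,-1]]]'
python3 -m inch '[[[0.025,0,0,0,0,0,-1],[0,0,0,0,0,0,-1]]]'
```

```text
time_s: 29.9
ee_pos: [0.5214, 0.2705, 0.0629]
tcp_rot: [1.262, 1.175, -1.261]
wrist_force: [-0.8, 0.1, -0.8]
opening: 0.456
time_s: 30.1
ee_pos: [0.5213, 0.2704, 0.0616]
tcp_rot: [1.261, 1.175, -1.261]
wrist_force: [0.4, -0.2, -0.1]
opening: 0.452
time_s: 30.3
ee_pos: [0.5212, 0.2703, 0.0603]
tcp_rot: [1.261, 1.175, -1.261]
wrist_force: [-1.3, 0.2, -0.7]
opening: 0.459
```

```bash
python3 -m inch '[[[0.025,0,0,0,0,0,-1],[0.025,0,0,0,0,0,-1],[0,0,0,0,0,0,-1]]]'
python3 -m inch '[[[0.025,0,0,0,0,0,-1],[0,0,0,0,0,0,-1]]]'
python3 -m inch '[[[0.025,0,0,0,0,0,-1],[0,0,0,0,0,0,-1]]]'
```

```text
time_s: 30.6
ee_pos: [0.5211, 0.2702, 0.0583]
tcp_rot: [1.261, 1.175, -1.262]
wrist_force: [0.5, -0.5, -1.0]
opening: 0.454
time_s: 30.8
ee_pos: [0.5213, 0.2704, 0.0575]
tcp_rot: [1.261, 1.175, -1.261]
wrist_force: [0.7, -0.0, -1.1]
opening: 0.458
time_s: 31.0
ee_pos: [0.5213, 0.2704, 0.0573]
tcp_rot: [1.261, 1.174, -1.261]
wrist_force: [-1.6, -1.8, 5.5]
opening: 0.458
```

```bash
python3 -m inch '[[[-0.015,0,0,0,0,0,-1],[0,0,0,0,0,0,0.3],[0,0,0,0,0,0,0.3],[0,0,0,0,0,0,0.3],[-0.1,0,0,0,0,0,0.3],[-0.4,0,0,0,0,0,0.3],[-0.8,0,0,0,0,0,0.3],[-0.9,0,0,0,0,0,0.3],[-0.9,0,0,0,0,0,0.3],[-0.9,0,0,0,0,0,0.3],[-0.7,0,0,0,0,0,0.3],[0,0,0,0,0,0,0.3]]]'
python3 - <<'E'
from h import *
st();goto([.624,-.307,.26],np.radians(-79.4))
E
```

```text
time_s: 32.2
ee_pos: [0.5228, 0.2729, 0.2516]
tcp_rot: [1.27, 1.173, -1.251]
wrist_force: [0.1, 0.2, 0.6]
opening: 0.647
{'time_s': 32.2, 'ee_pos': [0.5228, 0.2729, 0.2516], 'tcp_rot': [1.27, 1.173, -1.2511], 'wrist_force': [0.1001, 0.2477, 0.6134], 'opening': 0.6471, 'joint_positions': [0.0716, 0.531, -0.9085, 1.3802, 0.418, 1.4171, -0.8977]}
shift [-0.274  3.547 14.283]
turn [16.44 -0.14 -0.04]
turn [-22.83   0.04  -0.15]
```

```bash
python3 -m inch '[[[0,0.24,0.96,0,0,0,1],[0,0.24,0.96,0,0,0,1],[0,0.24,0.96,0,0,0,1],[0,0.24,0.96,0,0,0,1],[0,0.24,0.96,0,0,0,1],[0,0.24,0.96,0,0,0,1],[0,0.24,0.96,0,0,0,1],[0,0.24,0.96,0,0,0,1],[0,0.24,0.96,0,0,0,1],[0,0.24,0.96,0,0,0,1],[0,0.24,0.96,0,0,0,1],[0,0.24,0.96,0,0,0,1],[0,0.24,0.96,0,0,0,1],[0,0.24,0.96,0,0,0,1],[0,0.24,0.88,0,0,0,1]]]'
python3 -m inch '[[[0,0,0,1,0,0,1],[0,0,0,1,0,0,1],[0,0,0,1,0,0,1],[0,0,0,1,0,0,1],[0,0,0,1,0,0,1],[0,0,0,1,0,0,1],[0,0,0,1,0,0,1],[0,0,0,1,0,0,1],[0,0,0,1,0,0,1],[0,0,0,1,0,0,1],[0,0,0,1,0,0,1],[0,0,0,1,0,0,1],[0,0,0,1,0,0,1],[0,0,0,1,0,0,1],[0,0,0,1,0,0,1],[0,0,0,1,0,0,1],[0,0,0,0.4,0,0,1],[0,0,0,0,0,0,1]]]'
python3 - <<'E'
from h import *
st();boards('w6.png');goto([.624,-.307,.025],np.radians(-79.4))
E
```

```text
time_s: 33.7
ee_pos: [0.6239, -0.3134, 0.2452]
tcp_rot: [1.262, 1.174, -1.262]
wrist_force: [0.6, 0.9, 0.1]
opening: 0.998
time_s: 35.5
ee_pos: [0.6242, -0.311, 0.2451]
tcp_rot: [2.122, 0.201, -2.123]
wrist_force: [0.5, 0.4, 0.5]
opening: 0.999
{'time_s': 35.5, 'ee_pos': [0.6242, -0.311, 0.2451], 'tcp_rot': [2.1222, 0.2012, -2.1226], 'wrist_force': [0.4958, 0.3906, 0.4662], 'opening': 0.9991, 'joint_positions': [0.699, 0.6886, -0.5335, 1.0136, 0.3295, 1.5149, -1.1299]}
rect [ 670.1 -138.7] [160.5  40.2] deg 108.0 pca 108.0 mean [ 670.7 -140.2] px [163.  90.] hsv [ 88. 208. 130.]
rect [ 623.2 -306.6] [159.8  40. ] deg 10.6 pca 10.7 mean [ 628.4 -305.6] px [320. 161.] hsv [ 18. 120. 166.]
rect [ 687.8 -461.3] [160.5  40.6] deg 113.8 pca 114.0 mean [ 688.7 -461.4] px [480. 133.] hsv [  2. 218. 170.]
rect [ 561.7 -642.5] [130.9  47.1] deg 174.6 pca 7.9 mean [ 567.7 -641.5] px [597. 267.] hsv [112. 128.  31.]
shift [ 5.504 -0.099 -0.015]
turn [0.05 0.   0.  ]
turn [-39.22  -0.     0.  ]
```

```bash
python3 -m inch '[[[0.9,-0.11,0,0,0,0,1],[0.9,0,0,0,0,0,1],[0.9,0,0,0,0,0,1],[0.9,0,0,0,0,0,1],[0.7,0,0,0,0,0,1],[0.5,0,0,0,0,0,0.4],[0.3,0,0,0,0,0,0.4],[0.2,0,0,0,0,0,0.3],[0.2,0,0,0,0,0,0.3],[0,0,0,0,0,0,0.3]]]' 30
python3 -m inch '[[[0,0,0,0,0,0,0.1],[0,0,0,0,0,0,-0.1],[0,0,0,0,0,0,-1],[0,0,0,0,0,0,-1],[0,0,0,0,0,0,-1]]]'
python3 -m inch '[[[-0.2,0,0,0,0,0,-1],[-0.4,0,0,0,0,0,-1],[-0.8,0,0,0,0,0,-1],[-0.9,0,0,0,0,0,-1],[-0.9,0,0,-1,0,0,-1],[-0.9,0,0,-1,0,0,-1],[-0.9,0,0,-1,0,0,-1],[0,0,0,-1,0,0,-1],[0,0,0,-1,0,0,-1],[0,0,0,-1,0,0,-1],[0,0,0,-1,0,0,-1],[0,0,0,-1,0,0,-1],[0,0,0,-1,0,0,-1],[0,0,0,-1,0,0,-1],[0,0,0,-1,0,0,-1],[0,0,0,-1,0,0,-1],[0,0,0,-1,0,0,-1],[0,0,0,-1,0,0,-1],[0,0,0,-1,0,0,-1],[0,0,0,-0.45,0,0,-1]]]'
python3 -m inch '[[[0,0,0,0,0,0,-1],[0,0,0,0,0,0,-1]]]'
python3 - <<'E'
from h import *
st();goto(jig(.003,0,.22),JY)
E
```

```text
time_s: 36.55
ee_pos: [0.6233, -0.3068, 0.0247]
tcp_rot: [2.122, 0.2, -2.123]
wrist_force: [0.9, 0.0, -0.4]
opening: 0.647
time_s: 37.05
ee_pos: [0.6243, -0.3072, 0.0265]
tcp_rot: [2.125, 0.199, -2.12]
wrist_force: [-0.5, -1.0, 5.1]
opening: 0.459
time_s: 39.05
ee_pos: [0.6232, -0.3069, 0.2259]
tcp_rot: [1.315, 1.137, -1.315]
wrist_force: [0.1, 0.3, -0.5]
opening: 0.455
time_s: 39.25
ee_pos: [0.6233, -0.3069, 0.2256]
tcp_rot: [1.317, 1.135, -1.317]
wrist_force: [0.1, -0.5, 0.2]
opening: 0.453
{'time_s': 39.25, 'ee_pos': [0.6233, -0.3069, 0.2256], 'tcp_rot': [1.3172, 1.1354, -1.3172], 'wrist_force': [0.0881, -0.4943, 0.2272], 'opening': 0.4528, 'joint_positions': [0.8097, 0.7468, -0.7812, 1.0563, 0.4999, 1.5118, 0.0007]}
shift [  0.137  -4.671 -13.904]
turn [-0.95  0.   -0.  ]
turn [38.32 -0.   -0.  ]
```

```bash
python3 -m inch '[[[0,0,0,-0.95,0,0,-1],[0,-0.24,-0.95,0,0,0,-1],[0,-0.24,-0.95,0,0,0,-1],[0,-0.24,-0.95,0,0,0,-1],[0,-0.24,-0.95,0,0,0,-1],[0,-0.24,-0.95,0,0,0,-1],[0,-0.24,-0.95,0,0,0,-1],[0,-0.24,-0.95,0,0,0,-1],[0,-0.24,-0.95,0,0,0,-1],[0,-0.24,-0.95,0,0,0,-1],[0,-0.24,-0.95,0,0,0,-1],[0,-0.24,-0.95,0,0,0,-1],[0,-0.24,-0.95,0,0,0,-1],[0,-0.24,-0.95,0,0,0,-1],[0,-0.24,-0.95,0,0,0,-1],[0,-0.24,-0.95,0,0,0,-1],[0,0,0,0,0,0,-1],[0,0,0,0,0,0,-1]]]'
python3 - <<'E'
from h import *
st();goto(jig(.003,0,.08),JY)
im,d,T,K,p=snap('wrist','w7.png');P=cloud(d,T,K)
J=np.stack([(P[...,:2]-O)@X,(P[...,:2]-O)@Y,P[...,2]],-1)
m=(d>0)&(abs(J[...,2]-.21)<.015)&(abs(J[...,1])<.05)&(J[...,0]>.03)
for a,b in((.03,.04),(.05,.06),(.07,.08)):
    q=J[m&(J[...,0]>a)&(J[...,0]<b)];print(len(q),q[:,1].min(),q[:,1].max(),q[:,2].mean())
print('end',J[m][:,0].max())
E
```

```text
time_s: 41.05
ee_pos: [0.5194, 0.2734, 0.2255]
tcp_rot: [1.259, 1.176, -1.259]
wrist_force: [0.7, 0.1, -0.3]
opening: 0.458
{'time_s': 41.05, 'ee_pos': [0.5194, 0.2734, 0.2255], 'tcp_rot': [1.2592, 1.1761, -1.2587], 'wrist_force': [0.7011, 0.1286, -0.2981], 'opening': 0.4585, 'joint_positions': [0.071, 0.5515, -0.9081, 1.4224, 0.4348, 1.3764, -0.9153]}
shift [3.637 0.029 0.065]
turn [ 0.05 -0.   -0.  ]
turn [-3.922e+01  1.000e-02 -0.000e+00]
2194 -0.01807407535720392 0.022014748890927572 0.21540094461972584
2476 -0.018154645673177178 0.022179301839156354 0.21535190804532292
2840 -0.018013721975969673 0.02211337124280972 0.21532960794905384
end 0.08541444334119745
```

```bash
python3 -m inch '[[[0.8,0.03,0.06,0,0,0,-1],[0.8,0,0,0,0,0,-1],[0.8,0,0,0,0,0,-1],[0.6,0,0,0,0,0,-1],[0.35,0,0,0,0,0,-1],[0.15,0,0,0,0,0,-1],[0.05,0,0,0,0,0,-1],[0.05,0,0,0,0,0,-1],[0,0,0,0,0,0,-1]]]'
python3 -m inch '[[[0.025,0,0,0,0,0,-1],[0.025,0,0,0,0,0,-1],[0.025,0,0,0,0,0,-1],[0,0,0,0,0,0,-1]]]'
```

```text
time_s: 42.0
ee_pos: [0.5219, 0.2698, 0.0821]
tcp_rot: [1.263, 1.174, -1.26]
wrist_force: [-0.1, -0.2, -0.7]
opening: 0.455
time_s: 42.4
ee_pos: [0.5212, 0.2693, 0.078]
tcp_rot: [1.261, 1.175, -1.261]
wrist_force: [-0.2, -0.2, -0.1]
opening: 0.452
```

```bash
python3 -m inch '[[[0.025,0,0,0,0,0,-1],[0.025,0,0,0,0,0,-1],[0.025,0,0,0,0,0,-1],[0,0,0,0,0,0,-1]]]'
python3 -m inch '[[[0.025,0,0,0,0,0,-1],[0,0,0,0,0,0,-1]]]'
```

```text
time_s: 42.8
ee_pos: [0.5211, 0.2693, 0.0748]
tcp_rot: [1.261, 1.175, -1.262]
wrist_force: [-1.5, 0.1, -0.2]
opening: 0.461
time_s: 43.0
ee_pos: [0.5213, 0.2695, 0.0741]
tcp_rot: [1.261, 1.175, -1.261]
wrist_force: [0.8, 0.4, -1.0]
opening: 0.455
```

```bash
python3 -m inch '[[[0.025,0,0,0,0,0,-1],[0,0,0,0,0,0,-1]]]'
```

```text
time_s: 43.2
ee_pos: [0.5213, 0.2695, 0.074]
tcp_rot: [1.261, 1.174, -1.261]
wrist_force: [-2.1, -1.6, 4.9]
opening: 0.455
```

```bash
python3 -m inch '[[[-0.015,0,0,0,0,0,-1],[0,0,0,0,0,0,0.3],[0,0,0,0,0,0,0.3],[0,0,0,0,0,0,0.3],[-0.1,0,0,0,0,0,0.3],[-0.4,0,0,0,0,0,0.3],[-0.8,0,0,0,0,0,0.3],[-0.9,0,0,0,0,0,0.3],[-0.9,0,0,0,0,0,0.3],[-0.9,0,0,0,0,0,0.3],[-0.9,0,0,0,0,0,0.3],[-0.9,0,0,0,0,0,0.3],[0,0,0,0,0,0,0.3],[0,0,0,0,0,0,0.3]]]'
python3 - <<'E'
from h import *
st();boards('w8.png',.055,.073);goto(jig(.128,0,.150),JY)
snap('scene','s2.png')
a=load('w8.png')[0];b=load('s2.png')[0]
cv2.imwrite('pics/c2.png',np.hstack([cv2.resize(a,(400,250)),cv2.resize(b,(400,250))])[:,:,::-1])
E
```

```text
time_s: 44.6
ee_pos: [0.5212, 0.2702, 0.3077]
tcp_rot: [1.264, 1.174, -1.258]
wrist_force: [0.5, -0.2, -0.6]
opening: 0.649
{'time_s': 44.6, 'ee_pos': [0.5212, 0.2702, 0.3077], 'tcp_rot': [1.2635, 1.1743, -1.2579], 'wrist_force': [0.4842, -0.1889, -0.6326], 'opening': 0.6487, 'joint_positions': [0.0655, 0.5086, -0.9271, 1.2707, 0.4011, 1.5466, -0.8748]}
rect [804.7 299.7] [219.6   3.8] deg 89.9 pca 90.0 mean [804.6 309.1] px [590. 107.] hsv [  2. 225.  60.]
rect [520.  265.5] [165.5  69.9] deg 86.2 pca 85.8 mean [520.7 267.8] px [323. 166.] hsv [ 18. 116. 183.]
shift [ 3.9   -0.013 -3.157]
turn [ 0.01  0.   -0.  ]
turn [-3.926e+01  1.000e-02  0.000e+00]
```

View pics/c2.png

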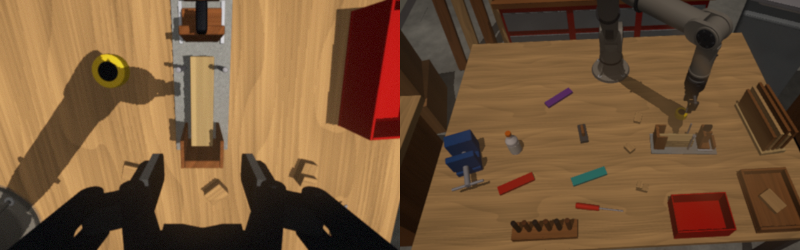

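The three boards are stacked in line (left, about (200,105)) and no pale boards are left on the bench (right). I'll close the fence now.

```bash
python3 -m inch '[[[0,0,-0.8,0,0,0,0.3],[0,0,-0.8,0,0,0,0.3],[0,0,-0.8,0,0,0,0.3],[0,0,-0.7,0,0,0,0.3],[0.9,0,0,0,0,0,0.3],[0.9,0,0,0,0,0,0.2],[0.9,0,0,0,0,0,0.2],[0.7,0,0,0,0,0,0],[0.45,0,0,0,0,0,0],[0,0,0,0,0,0,0]]]'
python3 -m inch '[[[0,0,0,0,0,0,-0.4],[0,0,0,0,0,0,-0.6],[0,0,0,0,0,0,-1],[0,0,0,0,0,0,-1],[0,0,0,0,0,0,-1]]]' 40
python3 -m inch '[[[0,0,0.08,0,0,0,-1],[0,0,0.08,0,0,0,-1],[0,0,0.08,0,0,0,-1],[0,0,0.08,0,0,0,-1],[0,0,0.08,0,0,0,-1],[0,0,0.08,0,0,0,-1],[0,0,0.05,0,0,0,-1],[0,0,0,0,0,0,-1]]]'
```

```text
time_s: 45.7
ee_pos: [0.5281, 0.3902, 0.1463]
tcp_rot: [1.252, 1.175, -1.27]
wrist_force: [-0.6, -0.2, -0.4]
opening: 0.495
time_s: 46.2
ee_pos: [0.5295, 0.3941, 0.1532]
tcp_rot: [1.262, 1.176, -1.26]
wrist_force: [-3.7, 0.5, 5.0]
opening: 0.155
time_s: 47.0
ee_pos: [0.5281, 0.3731, 0.1532]
tcp_rot: [1.263, 1.177, -1.259]
wrist_force: [-1.8, 1.6, 6.1]
opening: 0.153
```

```bash
python3 -m inch '[[[0,0,0.05,0,0,0,-1],[0,0,0.05,0,0,0,-1],[0,0,0,0,0,0,-1],[0,0,0,0,0,0,-1]]]'; python3 -m inch '[[[0,0,0.05,0,0,0,-1],[0,0,0,0,0,0,-1],[0,0,0,0,0,0,-1]]]'; python3 -m inch '[[[0,0,0.05,0,0,0,-1],[0,0,0,0,0,0,-1],[0,0,0,0,0,0,-1]]]'
```

```text
time_s: 47.4
ee_pos: [0.5278, 0.3693, 0.1531]
tcp_rot: [1.263, 1.177, -1.259]
wrist_force: [-3.4, 2.2, 7.6]
opening: 0.158
time_s: 47.7
ee_pos: [0.5277, 0.3692, 0.1532]
tcp_rot: [1.266, 1.18, -1.256]
wrist_force: [-1.5, 5.4, 4.3]
opening: 0.155
time_s: 48.0
ee_pos: [0.5277, 0.3691, 0.1532]
tcp_rot: [1.268, 1.182, -1.253]
wrist_force: [-0.2, 8.8, 2.6]
opening: 0.158
```

```bash
python3 -m inch '[[[0,0,-0.09,0,0,0,-1],[0,0,0,0,0,0,0],[0,0,0,0,0,0,0],[0,0,0,0,0,0,0.2],[-0.5,0,0,0,0,0,0.2],[-0.9,0,0,0,0,0,0.2],[-0.9,0,0,0,0,0,0.2],[-0.9,0,0,0,0,0,0.2],[0,0,0,0,0,0,0.2],[0,0,0,0,0,0,0.2]]]'
python3 - <<'E'
from h import *
st();snap('wrist','w9.png')
im,d,T,K,P=load('w9.png');J=np.stack([(P[...,:2]-O)@X,(P[...,:2]-O)@Y,P[...,2]],-1)
m=(J[...,2]>.148)&(J[...,2]<.17)&(abs(J[...,0]-.1)<.05)&(abs(J[...,1])<.02)&(d>0);print('grip x',J[m].min(0),J[m].max(0))
m=(abs(J[...,2]-.064)<.006)&(abs(J[...,0])<.1)&(abs(J[...,1])<.026)&(d>0);print('top',np.percentile(J[m],[.5,50,99.5],axis=0))
goto([.4408,-.1635,.25],np.radians(-81))
E
```

```text
time_s: 49.0
ee_pos: [0.5288, 0.3672, 0.2803]
tcp_rot: [1.263, 1.173, -1.261]
wrist_force: [0.1, -0.2, 0.3]
opening: 0.603
{'time_s': 49.0, 'ee_pos': [0.5288, 0.3672, 0.2803], 'tcp_rot': [1.2632, 1.1732, -1.2605], 'wrist_force': [0.0865, -0.1949, 0.3], 'opening': 0.6032, 'joint_positions': [-0.1608, 0.6381, -0.8864, 1.1399, 0.481, 1.5629, -1.0138]}
grip x [ 0.08405127 -0.00619839  0.14834252] [0.11761376 0.00739634 0.16171556]
top [[-0.08370353 -0.02285514  0.05863827]
 [-0.00822905 -0.00072316  0.0642432 ]
 [ 0.09526044  0.02312187  0.06944266]]
shift [ 0.743 -1.236 13.376]
turn [ 1.677e+01  2.000e-02 -1.000e-02]
turn [-2.25e+01  1.00e-02  2.00e-02]
```

```bash
python3 -m inch '[[[0,-0.09,0.96,0,0,0,0.2],[0,-0.09,0.96,0,0,0,0.2],[0,-0.09,0.96,0,0,0,0.2],[0,-0.09,0.96,0,0,0,0.2],[0,-0.09,0.96,0,0,0,0.2],[0,-0.09,0.96,0,0,0,0.2],[0,-0.09,0.96,0,0,0,0.2],[0,-0.09,0.96,0,0,0,0.2],[0,-0.09,0.96,0,0,0,0.2],[0,-0.09,0.95,0,0,0,0.2],[0,-0.09,0.95,0,0,0,0.2],[0,-0.09,0.95,0,0,0,0.2],[0.3,-0.08,0.95,0,0,0,0.2],[0.4,-0.08,0.95,0,0,0,0.2]]]'
python3 -m inch '[[[0,0,0,1,0,0,0.2],[0,0,0,1,0,0,0.2],[0,0,0,1,0,0,0.2],[0,0,0,1,0,0,0.2],[0,0,0,1,0,0,0.2],[0,0,0,1,0,0,0.2],[0,0,0,1,0,0,0.2],[0,0,0,1,0,0,0.2],[0,0,0,1,0,0,0.2],[0,0,0,1,0,0,0.2],[0,0,0,1,0,0,0.2],[0,0,0,1,0,0,0.2],[0,0,0,1,0,0,0.2],[0,0,0,1,0,0,0.2],[0,0,0,1,0,0,0.2],[0,0,0,1,0,0,0.2],[0,0,0,0.77,0,0,0.2],[0,0,0,0,0,0,0.2]]]'
python3 - <<'E'
from h import *
st();boards('w10.png');
print('handle')
im,d,T,K,P=load('w10.png');m=(d>0)&(P[...,2]>.044)&(P[...,2]<.06)&(abs(P[...,0]-.44)<.06)&(abs(P[...,1]+.163)<.04)
print(cv2.minAreaRect((P[m][:,:2]*1000).astype(np.float32)),m.sum())
goto([.4408,-.1635,.045],np.radians(-81))
E
```

```text
time_s: 50.45
ee_pos: [0.4396, -0.1654, 0.2505]
tcp_rot: [1.262, 1.174, -1.263]
wrist_force: [1.4, 0.6, 0.1]
opening: 0.6
time_s: 52.25
ee_pos: [0.4394, -0.1635, 0.25]
tcp_rot: [2.137, 0.17, -2.144]
wrist_force: [0.6, 0.5, -0.6]
opening: 0.6
{'time_s': 52.25, 'ee_pos': [0.4394, -0.1635, 0.25], 'tcp_rot': [2.1366, 0.1702, -2.1436], 'wrist_force': [0.6006, 0.5411, -0.6356], 'opening': 0.5999, 'joint_positions': [0.9047, 0.2037, -0.6834, 1.6982, 0.133, 1.2905, -1.2194]}
rect [ 441.2 -163.7] [99.3 40. ] deg 9.0 pca 9.0 mean [ 445.  -163.1] px [325. 161.] hsv [15. 24. 62.]
handle
((441.4112243652344, -163.7950439453125), (48.90016174316406, 13.636628150939941), 8.82559585571289) 728
shift [ 5.131  0.014 -0.043]
turn [0.02 0.03 0.02]
turn [-3.925e+01 -3.000e-02  5.000e-02]
```

```bash
python3 -m inch '[[[0.9,0,-0.05,0,0,0,0.2],[0.9,0,0,0,0,0,0.2],[0.9,0,0,0,0,0,0.2],[0.9,0,0,0,0,0,0.1],[0.7,0,0,0,0,0,0],[0.4,0,0,0,0,0,-0.2],[0.25,0,0,0,0,0,-0.3],[0.15,0,0,0,0,0,-0.4],[0,0,0,0,0,0,-0.4]]]' 70
python3 -m inch '[[[0,0,0,0,0,0,-0.5],[0,0,0,0,0,0,-0.6],[0,0,0,0,0,0,-1],[0,0,0,0,0,0,-1],[0,0,0,0,0,0,-1],[0,0,0,0,0,0,-1]]]' 70
python3 -m inch '[[[-0.1,0,0,0,0,0,-1],[-0.2,0,0,0,0,0,-1],[-0.4,0,0,0,0,0,-1],[-0.5,0,0,0,0,0,-1],[0,0,0,0,0,0,-1]]]'
```

```text
time_s: 53.2
ee_pos: [0.4424, -0.1629, 0.0473]
tcp_rot: [2.138, 0.17, -2.14]
wrist_force: [-0.8, -0.1, 0.8]
opening: 0.3
time_s: 53.8
ee_pos: [0.4437, -0.1635, 0.0487]
tcp_rot: [2.14, 0.168, -2.136]
wrist_force: [-0.2, -0.9, 5.9]
opening: 0.142
time_s: 54.3
ee_pos: [0.4442, -0.163, 0.0974]
tcp_rot: [2.142, 0.168, -2.134]
wrist_force: [1.2, -0.1, -6.7]
opening: 0.147
```

```bash
python3 -m inch '[[[-0.8,0,0,0,0,0,-1],[-0.8,0,0,0,0,0,-1],[-0.8,0,0,-0.77,0,0,-1],[-0.8,0,0,-1,0,0,-1],[-0.6,0,0,-1,0,0,-1],[-0.2,0,0,-1,0,0,-1],[0,0,0,-1,0,0,-1],[0,0,0,-1,0,0,-1],[0,0,0,-1,0,0,-1],[0,0,0,-1,0,0,-1],[0,0,0,-1,0,0,-1],[0,0,0,-1,0,0,-1],[0,0,0,-1,0,0,-1],[0,0,0,-1,0,0,-1],[0,0,0,-1,0,0,-1],[0,0,0,-1,0,0,-1],[0,0,0,-1,0,0,-1],[0,0,0,-1,0,0,-1],[0,0,0,-1,0,0,-1]]]'
python3 - <<'E'
from h import *
st();goto(jig(.004,0,.25),JY)
E
```

```text
time_s: 56.2
ee_pos: [0.4414, -0.1625, 0.2538]
tcp_rot: [1.258, 1.18, -1.261]
wrist_force: [-0.6, -0.4, -7.7]
opening: 0.152
{'time_s': 56.2, 'ee_pos': [0.4414, -0.1625, 0.2538], 'tcp_rot': [1.2579, 1.18, -1.2607], 'wrist_force': [-0.5626, -0.4144, -7.6597], 'opening': 0.1516, 'joint_positions': [1.0739, 0.2495, -0.9091, 1.6827, 0.2022, 1.3125, 0.0596]}
shift [  0.103   1.242 -10.964]
turn [ 0.05 -0.01  0.04]
turn [-3.922e+01 -7.000e-02 -2.000e-02]
```

```bash
python3 -m inch '[[[0,0.1,-0.5,0,0,0,-1],[0,0.1,-0.9,0,0,0,-1],[0,0.1,-0.9,0,0,0,-1],[0,0.1,-0.9,0,0,0,-1],[0,0.1,-0.9,0,0,0,-1],[0,0.1,-0.9,0,0,0,-1],[0,0.1,-0.9,0,0,0,-1],[0,0.1,-0.9,0,0,0,-1],[0,0.1,-0.9,0,0,0,-1],[0,0.1,-0.9,0,0,0,-1],[0,0.1,-0.9,0,0,0,-1],[0,0.1,-0.9,0,0,0,-1],[0,0.04,-0.56,0,0,0,-1],[0,0,0,0,0,0,-1],[0,0,0,0,0,0,-1],[0,0,0,0,0,0,-1]]]'
python3 - <<'E'
from h import *
st();goto(jig(.004,0,.12),JY)
snap('wrist','w11.png')
im,d,T,K,P=load('w11.png');J=np.stack([(P[...,:2]-O)@X,(P[...,:2]-O)@Y,P[...,2]],-1)
m=(d>0)&(J[...,2]>.21)&(J[...,2]<.24)&(abs(J[...,1])<.05)&(J[...,0]>.027)&(J[...,0]<.08)
print(J[m].min(0),J[m].max(0),J[m].mean(0))
for f in('w11.png',):cv2.imwrite('pics/c3.png',cv2.resize(load(f)[0],(480,300))[:,:,::-1])
E
```

```text
time_s: 57.8
ee_pos: [0.5234, 0.2689, 0.2542]
tcp_rot: [1.259, 1.173, -1.265]
wrist_force: [0.2, -0.8, -7.5]
opening: 0.147
{'time_s': 57.8, 'ee_pos': [0.5234, 0.2689, 0.2542], 'tcp_rot': [1.2593, 1.1728, -1.2653], 'wrist_force': [0.1954, -0.809, -7.4603], 'opening': 0.1466, 'joint_positions': [0.0822, 0.5454, -0.9316, 1.3647, 0.434, 1.446, -0.9048]}
shift [ 3.354 -0.073 -0.076]
turn [-0.01  0.04  0.02]
turn [ 3.926e+01  3.000e-02 -6.000e-02]
[ 0.02700652 -0.02261965  0.21005742] [0.04946674 0.01749394 0.22778231] [ 0.03930361 -0.00259005  0.22476732]
```

View pics/c3.png

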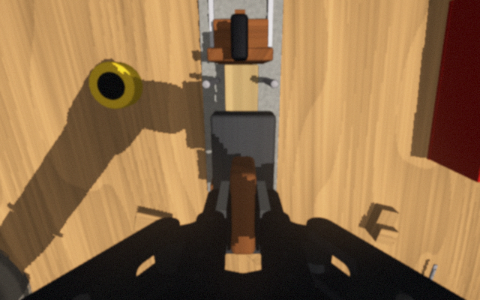

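The held weight is in line with the stack; its front edge is at row 113, centred at about column 243. Lowering it gently.

```bash
python3 -m inch '[[[0.6,-0.07,-0.05,0,0,0,-1],[0.8,0,0,0,0,0,-1],[0.7,0,0,0,0,0,-1],[0.5,0,0,0,0,0,-1],[0.35,0,0,0,0,0,-1],[0.2,0,0,0,0,0,-1],[0.1,0,0,0,0,0,-1],[0.05,0,0,0,0,0,-1],[0,0,0,0,0,0,-1],[0,0,0,0,0,0,-1]]]'
python3 -m inch '[[[0.03,0,0,0,0,0,-1],[0.03,0,0,0,0,0,-1],[0.03,0,0,0,0,0,-1],[0,0,0,0,0,0,-1]]]'
python3 - <<'E'
from h import *
goto(jig(.003,0,.113),JY)
E
```

```text
time_s: 58.85
ee_pos: [0.5211, 0.2736, 0.1246]
tcp_rot: [1.263, 1.174, -1.26]
wrist_force: [0.1, 0.6, -7.1]
opening: 0.143
time_s: 59.25
ee_pos: [0.5205, 0.2729, 0.1198]
tcp_rot: [1.261, 1.175, -1.262]
wrist_force: [-0.6, -0.4, -6.2]
opening: 0.144
shift [0.17  0.002 0.055]
turn [0.01 0.01 0.  ]
turn [-3.926e+01 -1.000e-02  1.000e-02]
```

```bash
python3 -m inch '[[[0.03,0,0.02,0,0,0,-1],[0.03,0,0.02,0,0,0,-1],[0.03,0,0,0,0,0,-1],[0.03,0,0,0,0,0,-1],[0,0,0,0,0,0,-1]]]'
python3 -m inch '[[[0.025,0,0,0,0,0,-1],[0,0,0,0,0,0,-1]]]'
python3 -m inch '[[[0.025,0,0,0,0,0,-1],[0,0,0,0,0,0,-1]]]'
```

```text
time_s: 59.75
ee_pos: [0.5204, 0.2714, 0.115]
tcp_rot: [1.261, 1.175, -1.262]
wrist_force: [0.3, -0.5, -7.7]
opening: 0.146
time_s: 59.95
ee_pos: [0.5204, 0.2715, 0.1142]
tcp_rot: [1.261, 1.175, -1.261]
wrist_force: [-1.0, -0.6, -7.0]
opening: 0.149
time_s: 60.15
ee_pos: [0.5205, 0.2715, 0.1131]
tcp_rot: [1.261, 1.175, -1.262]
wrist_force: [0.3, 0.8, -7.1]
opening: 0.148
```

```bash
python3 -m inch '[[[0.02,0,0,0,0,0,-1],[0,0,0,0,0,0,-1]]]'
python3 -m inch '[[[0.02,0,0,0,0,0,-1],[0,0,0,0,0,0,-1]]]'
```

```text
time_s: 60.35
ee_pos: [0.5206, 0.2716, 0.1125]
tcp_rot: [1.261, 1.175, -1.261]
wrist_force: [-0.5, -0.1, -5.9]
opening: 0.15
time_s: 60.55
ee_pos: [0.5206, 0.2716, 0.1125]
tcp_rot: [1.262, 1.174, -1.261]
wrist_force: [-0.5, -2.2, -1.6]
opening: 0.147
```

```bash
python3 -m inch '[[[0.015,0,0,0,0,0,-1],[0,0,0,0,0,0,-1]]]'
python3 -m inch '[[[0,0,0,0,0,0,-0.6],[0,0,0,0,0,0,-0.5],[0,0,0,0,0,0,-0.3],[0,0,0,0,0,0,-0.1],[0,0,0,0,0,0,-0.1],[-0.1,0,0,0,0,0,-0.1],[-0.4,0,0,0,0,0,-0.1],[-0.8,0,0,0,0,0,-0.1],[-0.9,0,0,0,0,0,-0.1],[-0.9,0,0,0,0,0,-0.1],[-0.9,0,0,0,0,0,-0.1],[-0.9,0,0,0,0,0,-0.1],[-0.5,0,0,0,0,0,0],[0,0,0,0,0,0,0],[0,0,0,0,0,0,0]]]'
python3 - <<'E'
from h import *
st();snap('wrist','w12.png');snap('scene','s3.png')
im,d,T,K,P=load('w12.png');J=np.stack([(P[...,:2]-O)@X,(P[...,:2]-O)@Y,P[...,2]],-1)
def f(n,lo,hi,xm,ym,x0=0):
    m=(d>0)&(J[...,2]>lo)&(J[...,2]<hi)&(abs(J[...,0]-x0)<xm)&(abs(J[...,1])<ym);q=J[m]
    c=cv2.minAreaRect((q[:,:2]*1000).astype(np.float32));print(n,len(q),c,np.median(q[:,2]))
f('block',.078,.09,.06,.024);f('handle',.108,.122,.04,.015);f('board',.060,.069,.09,.024);f('grip',.148,.17,.04,.02,.1)
a=im;b=load('s3.png')[0][150:300,340:580]
cv2.imwrite('pics/c4.png',np.hstack([cv2.resize(a,(400,250)),cv2.resize(b,(400,250))])[:,:,::-1])
E
```

```text
time_s: 60.75
ee_pos: [0.5207, 0.2716, 0.1124]
tcp_rot: [1.262, 1.174, -1.261]
wrist_force: [-2.5, -4.6, 5.6]
opening: 0.151
time_s: 62.25
ee_pos: [0.5204, 0.2719, 0.328]
tcp_rot: [1.262, 1.175, -1.26]
wrist_force: [0.1, 0.3, -0.7]
opening: 0.5
{'time_s': 62.25, 'ee_pos': [0.5204, 0.2719, 0.328], 'tcp_rot': [1.2622, 1.1746, -1.2595], 'wrist_force': [0.0985, 0.3141, -0.7345], 'opening': 0.5003, 'joint_positions': [0.0613, 0.5103, -0.9479, 1.2238, 0.4086, 1.5981, -0.8788]}
block 2553 ((1.4268379211425781, 0.11511421203613281), (100.09037017822266, 40.063995361328125), 0.02045311965048313) 0.08411183009346707
handle 669 ((2.118854522705078, 0.42513370513916016), (49.20470428466797, 13.443113327026367), 0.3307079076766968) 0.11584113947155905
board 1770 ((-0.3396759033203125, -0.06431007385253906), (47.68789291381836, 166.91603088378906), 89.9510498046875) 0.06415474884887326
grip 750 ((100.01469421386719, 0.3913111686706543), (33.45560073852539, 13.692914962768555), 0.4738956391811371) 0.1591268957253882
```

View pics/c4.png

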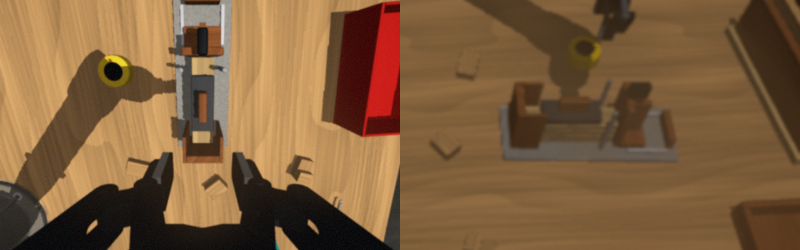

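The weight is centred and in line (1.4 mm and 0.1 mm off, 0.0° turned), the fence is home (grip at 100.0 mm), and the robot is clear. Handing in.

```bash
python3 -c "
from bench import bot
print(bot.close_job())"
```

```text
the job is handed in; nothing more can be done
None
```

The job is done and handed in at about 62 s on the robot's clock; `close_job` gives no verdict.

- **Fence out:** I pulled it from about 10 mm to its stop, where the force rose.
- **Boards:** Three loose boards were on the bench. I laid each on the pile by feel, at contact forces of about 10 N for the first and 5 N for the others. The pile's top turned out to be about 16 mm above the table.
- **Fence home:** I slid it 25 mm back until the force rose against the home stop.
- **Weight:** Only then did I set the iron weight on top; the downward push at contact was about 6 N.

Last checks in the wrist camera:

| Check | Measured |
|---|---|
| Stack top | 64 mm above the table, as expected for three boards on a 16 mm pile |
| Weight position | 1.4 mm along and 0.1 mm across from the jig's centre, 0.0° out of line |
| Fence grip | 100.0 mm along the jig, which is fully home |

The wrist and scene cameras disagreed by about 5 mm along the robot's forward axis. I used the wrist values throughout. I did not re-measure the bystanders at the end. In the last pictures those in view look undisturbed, and the arm never went near them.

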